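# Pin the shock shaft in its service jig by feel

### The job

Take the pin with the red knob out of the wooden stand and lock the shock absorber in its blue jig with it: feel with the pin's tip along the slot in the blue cover until it drops into the hole hidden below, push it fully home until its collar lies flat on the cover, and let go. Feel and push gently, never force the pin, and leave the black-knobbed pin in the stand.

Things in the scene. Friction and masses are not known exactly. Their poses are not given: they have to be found in the camera images.
- lock_pin_knob (a point): Centre of the red cylindrical knob (22 mm across, 44 mm tall, made to be gripped) of the locking pin, the one to use. On the pin's axis, 27 mm above its collar's underside and 85 mm above its tip; z points up the axis. At the start the pin stands upright in one of the two holes of the stand, its collar resting on the stand's top.
- lock_pin: The whole red-knobbed pin, rigid, 107 mm, about 0.12 kg: steel shank 10 mm across and 58 mm long, its last 5 mm tapering to 8 mm across; above it a flat collar 34 mm across, 5 mm thick; above that the knob. Origin at the tip (lower end), z up the axis to the knob.
- short_pin_knob (a point): Centre of the black knob of a second pin, which stays where it is: like the red one, but its shank is only 36 mm long. It stands in the stand's other hole, 80 mm from the red one.
- pin_stand: Fixed wooden block 56 x 150 x 62 mm (x, y, z) with two upright holes, 13 mm wide, 40 mm either side of its middle along its y axis. Origin at the centre of its underside. Either pin may be in either hole.
- jig_slot (a point): Centre of the straight slot in the jig's blue cover, level with the cover's flat top (90 x 160 mm, 100 mm above the bench). y runs along the slot, z up. The slot is 12.5 mm wide and 64 mm long (32 mm either side of here), with a 6 mm, 45 degree lead-in all round its top edge; the cover is 28 mm thick. Fully home, the pin's collar lies on the cover, tip 58 mm below it.
- jig_eye_top (a point): Point straight under the slot's centre, 30 mm below the cover's top, level with the flat black top of the shaft's eye end, on which the tip slides. In it is one upright round hole, 13 mm wide, 20 mm deep, open below, on the slot's middle line. How far along is unknown: up to 20 mm either way, as the shaft may have stopped anywhere in its stroke; it stays put unless shoved hard.
- jig: The jig, bolted down: same axes as the slot, origin on the bench straight under the slot's centre. Its base is 110 mm wide, from 90 mm on the -y side to 280 mm on the +y side; a shock absorber lies on it beyond the +y end of the cover, up to 95 mm above the bench.
Not all that is in view belongs to the job. What is meant by the lock_pin is not turquoise, and is the smaller of those in its own colour.

How it is judged:
By the outcome, as a careful person would: the job done as asked, in the order asked, and still so for the second after the job is handed in, with the robot touching nothing.
It also fails if it takes over 72 s, if anything falls off the work surface, if the arm or the gripper's body presses on something with over 40 N, if the wrist force passes 120 N, or if a joint passes its speed limit or range.

### The arm

A 6-joint arm with a two-finger parallel gripper is mounted at the origin on a cart in front of the work surface, level with it; the furniture and walls round the work are solid. World frame = base frame: x ahead of the robot, y to its left, z up, the work surface at z = 0. Lengths are in mm, angles in rad, forces in N, time in s.
With the tool pointing down it reaches from about 350 to 975 mm from the base axis. Payload 7.1 kg.
Tool frame: the origin (TCP) lies on the front face of the gripper's body, between the roots of the fingers; the fingertips stand 80 mm ahead of it and the grasp point (between the pads) lies 61 mm ahead of it; z points along the fingers, y is the line along which they close (so a half turn about z gives the same grasp; the last joint's range is limited). The gripper opens to 88 mm and grips with 3 to 60 N. Pads are 20 mm wide; open, the fingers measure 115 mm over their backs; the gripper's body (75 mm by 178 mm) begins 61 mm behind the grasp point.
Start: joints at [-1.313, 0.423, 1.63, -0, 1.089, -0.019], TCP at [170.818, -601.188, 302.675] pointing down, gripper open.
Joint ranges: [-3, 3], [-0.9, 2.11], [0.09, 2.58], [-1.31, 4.45], [0.11, 2.69], [-2.54, 2.54]. Speed limits (rad/s): [2.39, 2.39, 3.01, 3.14, 3.14, 3.14].

### API

Orientations are given as a rotation vector (axis times angle).
In Python, from workcell import readout, vision, close_job gives the robot as it stands.
- The arm moves only by the tool servo_tool, never from a script. Its argument "plan" is a list that holds one entry, the list of rows, each a list of 7 numbers: the gripper command: -1 is fully open, 1 is shut, values between are in proportion, then the shift along the world's x, y, z in units of 40 mm (1.0 is 40 mm), then the turn, a rotation vector about the world's x, y, z in units of 5 degrees (1.0 is 5 degrees). A call has 1 to 5 rows; each row shifts and turns the commanded pose from where the row before left it; what a row does not reach is not made up. A row lasts 1/12 s, in which the tool goes at most 41.7 mm and 7.16 degrees, less where a joint would pass 70% of its speed; a pose out of reach is approached as far as the arm can. A call is refused whole if a number of a shift passes 1 or a number of a turn 1, either way. A call with a gripper value outside its range is refused whole. The fingers move at their own pace and stop on an object; the grip force is fixed at half the most. Time passes only in rows, so rows that do not move let the fingers close. It gives the time, the measured TCP pose, the force, the opening and the grip force at its end, in the units of the state.
- readout.get_obs(): the state, without advancing time (a new reading comes with each control period).
- vision.get_image(name): name is "scene" or "top"; returns the picture (480x640x3 uint8, red, green, blue); there is no depth.
- vision.camera_params(name): a dict with "fx", "fy", "cx", "cy" (pixels), "rvec" (rotation vector, rad) and "tvec" (3), from world to camera coordinates, as OpenCV has them. Camera axes: x right, y down, z forward; pixel columns grow to the right and rows downward; lengths in mm; the calibration is good to about 2 mm. A picture is of the moment at which its call begins. camera_params takes no time and is no camera call.
- close_job(): hands the job in; it is judged then, once.
The state is a dict: "t": time; "qpos": joint angles; "qvel": joint speeds; "joint_torque": joint torques, N m; "ee_pos": TCP position; "orientation": TCP orientation; "ft_force": force on the tool from outside, world axes, zero at the start; "moment": the same for the moment, N m; "width": finger opening in mm; "grasp_force": force on a finger pad.
Only numpy, scipy, OpenCV 4.12 (cv2) and the standard library are available. Lean on these libraries where they do the work, as an engineer would, in place of code of your own. Each camera call takes 0.05 s, during which the arm holds its last target. There are 200 camera calls.

## Working session

There is one attempt and no reset: what is moved stays moved. The work goes in short steps, Python scripts to look and compute and a tool call to move; the robot and the scene stay as the last step left them, time stands still between calls to the robot, and variables do not carry over. Pictures are saved under pics/ and viewed, at most 10 in all, crops included, and the job is handed in when it is done.

Besides the shell and the picture viewer there is one more tool, called in YAML: its name, and indented under it one key for each argument. servo_tool: Moves the arm, as the interface text tells. Its arguments: {"type":"object","properties":{"plan":{"type":"array"}},"required":["plan"]}

```bash
mkdir -p pics; ls; python3 - <<'E'
from workcell import readout, vision
import cv2
for n in("scene","top"):
    cv2.imwrite(f"pics/{n}0.png",vision.get_image(n)[:,:,::-1]); print(vision.camera_params(n))
print(readout.get_obs())
E
```

```text
pics
{'fx': 558.4758844511831, 'fy': 558.4758844511831, 'cx': 315.87786316114546, 'cy': 236.61446954235788, 'rvec': array([ 0.76444272, -2.44351639,  1.31479631]), 'tvec': array([348.48692497, 300.48368415, 701.83948185])}
{'fx': 466.1947675660569, 'fy': 466.1947675660569, 'cx': 328.57932804738283, 'cy': 235.34005290016282, 'rvec': array([ 2.21548643, -2.19186147,  0.03485768]), 'tvec': array([-133.28729264,  485.75855053,  927.195654  ])}
{'t': 0.1, 'qpos': array([-1.31300446e+00,  4.23753102e-01,  1.63058642e+00,  2.46805635e-06,
        1.08858633e+00, -1.90369757e-02]), 'qvel': array([-0.00070144, -0.0024354 , -0.00252301, -0.0023255 ,  0.00069063,
        0.00125655]), 'joint_torque': array([-5.43528331e-04, -5.45617890e+01, -2.74324054e+01,  6.45559095e-02,
        1.87566160e-02, -3.04104935e-05]), 'ee_pos': array([ 170.72316425, -600.8376705 ,  301.99708887]), 'orientation': array([-3.11023541e+00, -4.33270108e-01,  2.45893715e-04]), 'ft_force': array([0.03285297, 0.01204123, 0.59820105]), 'moment': array([ 0.02079548,  0.02093131, -0.02571208]), 'grasp_force': 0.0, 'width': 87.95589902640948}
```

View pics/scene0.png

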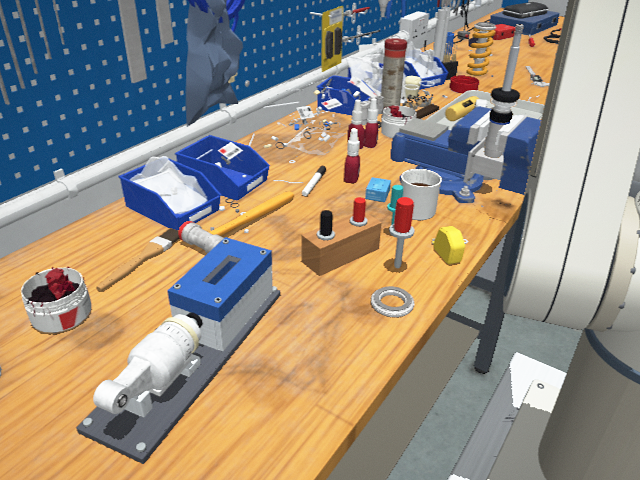

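View pics/top0.png

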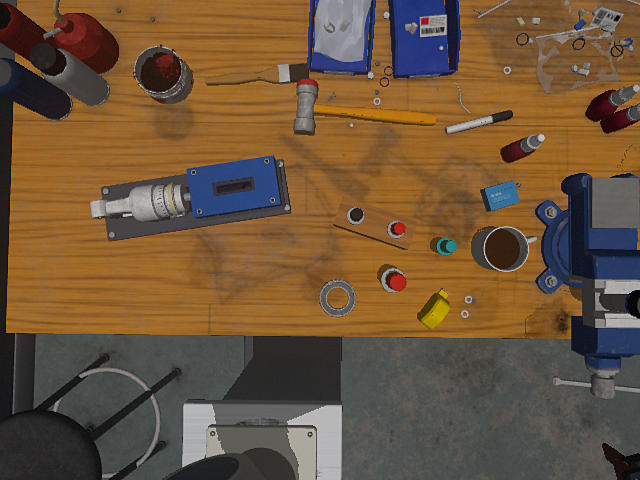

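Red-topped pins: one in the stand (scene 359,210 / top 398,229), and a bigger one standing free on the bench (scene 403,215 / top 394,280). The turquoise one is at scene 397,195. The pin in the stand beside the black knob at (326,222) fits: it is red, the smaller of the two, and in the stand. I'll confirm this in crops.

```bash
python3 - <<'E'
import cv2,numpy as np
s=cv2.imread("pics/scene0.png");t=cv2.imread("pics/top0.png")
a=cv2.resize(t[190:300,325:465],None,fx=5,fy=5,interpolation=cv2.INTER_CUBIC)
cv2.imwrite("pics/c1.png",a)
b=cv2.resize(t[145:245,180:300],None,fx=6,fy=6,interpolation=cv2.INTER_CUBIC)
cv2.imwrite("pics/c2.png",b)
c=cv2.resize(s[180:330,160:390],None,fx=3.4,fy=3.4,interpolation=cv2.INTER_CUBIC)
cv2.imwrite("pics/c3.png",c)
E
```

```text
(no output)
```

View pics/c1.png

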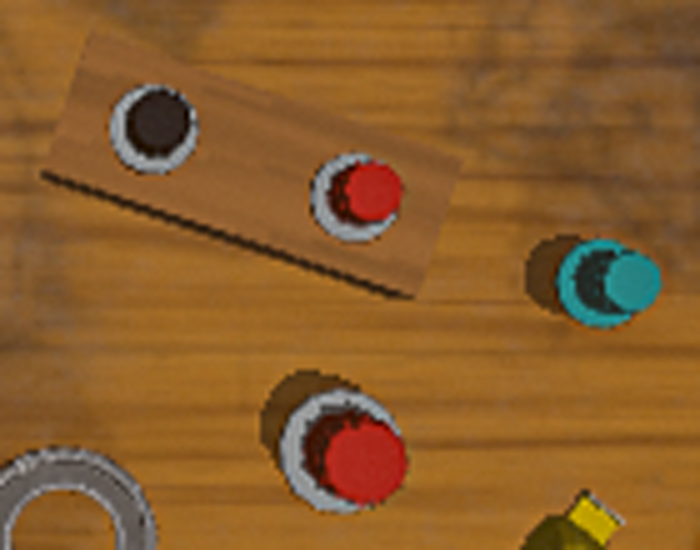

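View pics/c2.png

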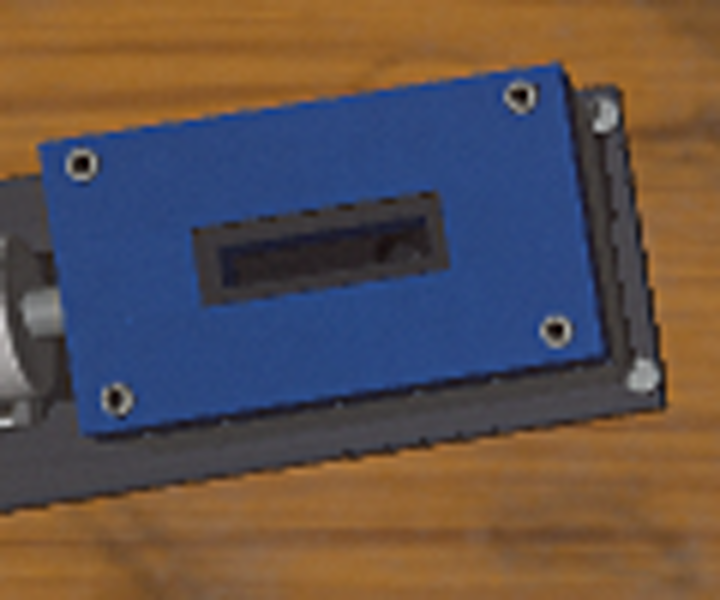

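View pics/c3.png

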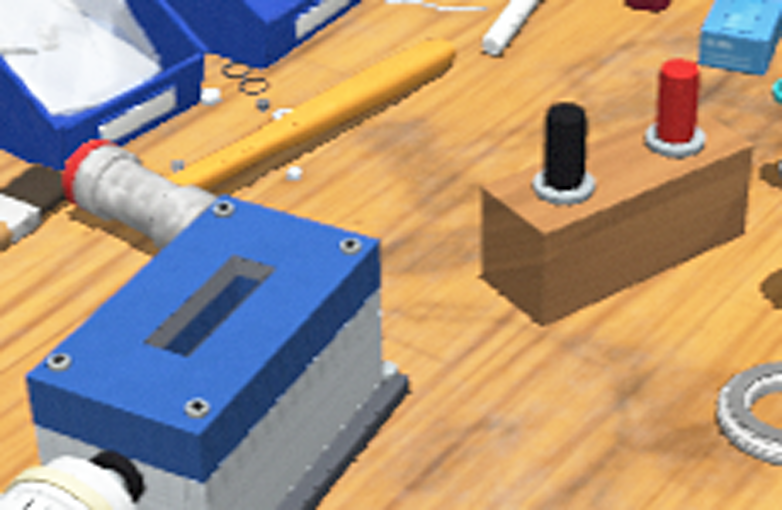

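The crops settle it. The small red knob in the stand, at top (400,228), stands next to the black one at (357,214); the free red pin at (398,282) is larger and is a decoy. In the slot, a darker spot at about top (247,187) may be the hole. I'll compute positions from these.

```bash
cat > h.py <<'E'
import numpy as np,cv2
from workcell import vision
def px2w(n,uv,z):
    p=vision.camera_params(n);R=cv2.Rodrigues(p["rvec"])[0];c=-R.T@p["tvec"]
    uv=np.atleast_2d(uv).astype(float)
    d=np.c_[(uv[:,0]-p["cx"])/p["fx"],(uv[:,1]-p["cy"])/p["fy"],np.ones(len(uv))]@R
    return c+d*((z-c[2])/d[:,2])[:,None]
def w2px(n,P):
    p=vision.camera_params(n);K=np.array([[p["fx"],0,p["cx"]],[0,p["fy"],p["cy"]],[0,0,1]])
    return cv2.projectPoints(np.atleast_2d(P).astype(float),p["rvec"],p["tvec"],K,None)[0][:,0]
E
python3 - <<'E'
from h import *
np.set_printoptions(precision=1,suppress=True)
c1=lambda *a:np.array(a)/5+[325-.4,190-.4]
c2=lambda *a:np.array(a)/6+[180-.42,145-.42]
c3=lambda *a:np.array(a)/3.4+[160-.35,180-.35]
print("knob top z111",px2w("top",c1([374,192],[161,121]),111))
print("collar z67",px2w("top",c1([356,197],[154,129]),67))
print("scene knobtop",px2w("scene",c3([679,68],[567,111]),111))
co=px2w("top",c2([40,143],[562,64],[607,357],[85,435]),100);print("cover",co,co.mean(0))
sl=px2w("top",c2([193,229],[437,192],[449,268],[204,304]),100);print("slot",sl,sl.mean(0))
print("hole",px2w("top",c2([405,250]),70))
cs=px2w("scene",c3([28,378],[222,194],[380,241],[203,450]),100);print("scene cover",cs,cs.mean(0))
ss=px2w("scene",c3([145,343],[233,256],[273,267],[186,355]),100);print("scene slot",ss,ss.mean(0))
# big pin: collar on top crop (340,450), knob (366,460)
for z in (90,100,110,120,130,140,150): 
    P=px2w("top",c1([366,460]),z); print(z,P[0],w2px("scene",P)[0])
E
```

```text
knob top z111 [[ 498.2 -254.6  111. ]
 [ 522.8 -178.3  111. ]]
collar z67 [[ 498.5 -254.4   67. ]
 [ 523.3 -178.3   67. ]]
scene knobtop [[ 499.4 -256.2  111. ]
 [ 524.4 -181.8  111. ]]
cover [[603.1 131.8 100. ]
 [628.8 -26.  100. ]
 [539.9 -40.9 100. ]
 [514.6 116.4 100. ]] [571.6  45.3 100. ]
slot [[577.4  85.  100. ]
 [589.4  11.3 100. ]
 [566.4   7.3 100. ]
 [554.6  81.2 100. ]] [571.9  46.2 100. ]
hole [[575.8  26.   70. ]]
scene cover [[602.  130.1 100. ]
 [630.8 -28.  100. ]
 [541.  -41.9 100. ]
 [507.5 121.1 100. ]] [570.3  45.3 100. ]
scene slot [[577.7  82.4 100. ]
 [590.5   9.  100. ]
 [569.1   4.7 100. ]
 [556.9  78.2 100. ]] [573.6  43.6 100. ]
90 [ 401.4 -255.4   90. ] [405.  225.8]
100 [ 402.  -253.9  100. ] [404.9 221.3]
110 [ 402.6 -252.4  110. ] [404.8 216.8]
120 [ 403.3 -250.9  120. ] [404.7 212.3]
130 [ 403.9 -249.5  130. ] [404.6 207.7]
140 [ 404.6 -248.   140. ] [404.5 203.1]
150 [ 405.2 -246.5  150. ] [404.4 198.3]
```

servo_tool:
  plan:
    - [[-1, 0.2, 0.9, 0, 0, 0, 0], [-1, 0.2, 0.95, 0, 0, 0, 0], [-1, 0.2, 0.95, 0, 0, 0, 0], [-1, 0.2, 0.95, 0, 0, 0, 0], [-1, 0.2, 0.95, 0, 0, 0, 0]]

```text
t: 0.52
ee_pos: [210.7, -411.2, 302.2]
orientation: [-3.111, -0.432, 0.0]
ft_force: [0.7, -0.2, -0.2]
width: 87.9
grasp_force: 0.0
```

servo_tool:
  plan:
    - [[-1, 0.9, 0.3, 0, 0, 0, 0], [-1, 0.9, 0.3, 0, 0, 0, 0.5], [-1, 0.9, 0.3, 0, 0, 0, 0.5], [-1, 0.9, 0.3, 0, 0, 0, 0.5], [-1, 0.9, 0.3, 0, 0, 0, 0.5]]

```text
t: 0.93
ee_pos: [392.3, -352.1, 302.6]
orientation: [-3.061, -0.706, 0.0]
ft_force: [-0.8, -1.2, 0.2]
width: 87.6
grasp_force: 0.0
```

servo_tool:
  plan:
    - [[-1, 0.5, 0.5, 0, 0, 0, 0], [-1, 0.5, 0.5, 0, 0, 0, 0], [-1, 0.5, 0.5, 0, 0, 0, 0], [-1, 0.5, 0.5, 0, 0, 0, 0], [-1, 0, 0, 0, 0, 0, 0]]

```text
t: 1.35
ee_pos: [473.3, -270.4, 302.4]
orientation: [-3.06, -0.708, -0.001]
ft_force: [-1.0, -0.5, -1.1]
width: 87.6
grasp_force: 0.0
```

servo_tool:
  plan:
    - [[-1, 0.64, 0.39, -0.2, 0, 0, 0], [-1, 0, 0, -0.8, 0, 0, 0], [-1, 0, 0, -0.8, 0, 0, 0], [-1, 0, 0, -0.7, 0, 0, 0], [-1, 0, 0, 0, 0, 0, 0]]

```text
t: 1.77
ee_pos: [493.3, -256.3, 197.6]
orientation: [-3.056, -0.702, 0.011]
ft_force: [-0.9, 1.2, -0.2]
width: 87.7
grasp_force: 0.0
```

```bash
python3 - <<'E'
from h import *
s=vision.get_image("scene")[:,:,::-1];t=vision.get_image("top")[:,:,::-1]
a=cv2.resize(s[110:260,280:440],None,fx=2.5,fy=2.5,interpolation=cv2.INTER_CUBIC)
b=cv2.resize(t[150:300,320:480],None,fx=2.5,fy=2.5,interpolation=cv2.INTER_CUBIC)
cv2.imwrite("pics/g1.png",np.hstack([a,b]))
E
```

```text
(no output)
```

View pics/g1.png

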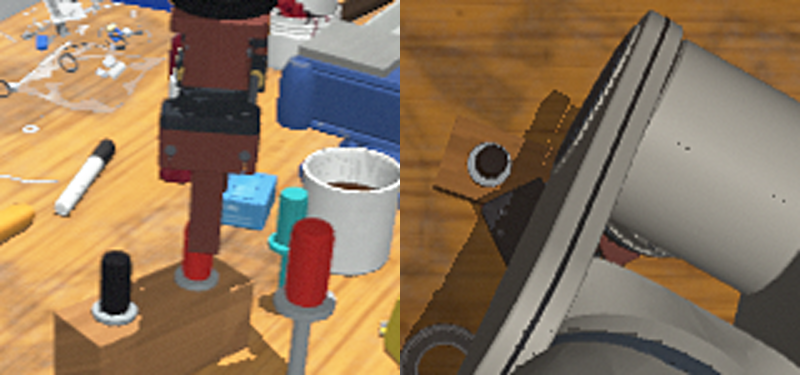

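The gripper is above the red knob, with both neighbouring pins clear. I'll lower it the rest of the way.

servo_tool:
  plan:
    - [[-1, 0.14, 0.03, -0.25, 0, 0, 0], [-1, 0, 0, -0.25, 0, 0, 0], [-1, 0, 0, -0.25, 0, 0, 0], [-1, 0, 0, -0.25, 0, 0, 0], [-1, 0, 0, 0, 0, 0, 0]]

```text
t: 2.28
ee_pos: [501.1, -255.9, 160.8]
orientation: [-3.06, -0.703, 0.003]
ft_force: [-0.3, 0.2, 0.7]
width: 87.7
grasp_force: 0.0
```

servo_tool:
  plan:
    - [[-1, -0.05, 0.02, -0.1, 0, 0, 0], [-1, 0, 0, -0.1, 0, 0, 0], [-1, 0, 0, 0, 0, 0, 0]]

```text
t: 2.53
ee_pos: [499.6, -255.4, 154.1]
orientation: [-3.061, -0.703, 0.001]
ft_force: [-0.4, 0.3, 0.2]
width: 87.9
grasp_force: 0.0
```

servo_tool:
  plan:
    - [[1, 0, 0, 0, 0, 0, 0], [1, 0, 0, 0, 0, 0, 0], [1, 0, 0, 0, 0, 0, 0], [1, 0, 0, 0, 0, 0, 0], [1, 0, 0, 0, 0, 0, 0]]

```text
t: 2.95
ee_pos: [500.1, -255.7, 154.9]
orientation: [3.062, 0.703, 0.0]
ft_force: [-0.9, 0.6, 0.3]
width: 58.1
grasp_force: 0.0
```

servo_tool:
  plan:
    - [[1, 0, 0, 0, 0, 0, 0], [1, 0, 0, 0, 0, 0, 0], [1, 0, 0, 0, 0, 0, 0], [1, 0, 0, 0, 0, 0, 0], [1, 0, 0, 0, 0, 0, 0]]

```text
t: 3.37
ee_pos: [500.0, -255.6, 154.7]
orientation: [-3.062, -0.703, -0.0]
ft_force: [0.2, 0.4, -0.1]
width: 24.5
grasp_force: 0.0
```

servo_tool:
  plan:
    - [[1, 0, 0, 0, 0, 0, 0], [1, 0, 0, 0, 0, 0, 0], [1, 0, 0, 0, 0, 0, 0], [1, 0, 0, 0, 0, 0, 0]]

```text
t: 3.7
ee_pos: [500.0, -255.6, 154.7]
orientation: [-3.062, -0.703, 0.0]
ft_force: [0.5, 0.3, -0.4]
width: 21.6
grasp_force: 30.0
```

servo_tool:
  plan:
    - [[1, 0, 0, 0.2, 0, 0, 0], [1, 0, 0, 0.3, 0, 0, 0], [1, 0, 0, 0.3, 0, 0, 0], [1, 0, 0, 0.3, 0, 0, 0], [1, 0, 0, 0.3, 0, 0, 0]]

```text
t: 4.12
ee_pos: [500.2, -255.7, 212.5]
orientation: [3.061, 0.703, 0.001]
ft_force: [0.1, 0.2, -1.3]
width: 21.6
grasp_force: 30.0
```

servo_tool:
  plan:
    - [[1, 0, 0, 0.5, 0, 0, 0], [1, 0, 0, 0.6, 0, 0, 0], [1, 0, 0, 0.6, 0, 0, 0], [1, 0, 0, 0.3, 0, 0, 0], [1, 0, 0, 0, 0, 0, 0]]

```text
t: 4.53
ee_pos: [501.3, -256.2, 294.5]
orientation: [3.058, 0.702, 0.008]
ft_force: [0.8, 0.0, -1.5]
width: 21.5
grasp_force: 30.0
```

servo_tool:
  plan:
    - [[1, 0.22, 0.9, 0, 0, 0, -0.42], [1, 0.22, 0.92, 0, 0, 0, -0.42], [1, 0.22, 0.92, 0, 0, 0, -0.42], [1, 0.22, 0.92, 0, 0, 0, -0.42], [1, 0.22, 0.92, 0, 0, 0, -0.42]]

```text
t: 4.95
ee_pos: [543.5, -70.7, 289.6]
orientation: [-3.113, -0.416, 0.003]
ft_force: [-0.0, -0.8, -1.0]
width: 21.5
grasp_force: 30.0
```

servo_tool:
  plan:
    - [[1, 0.22, 0.92, 0, 0, 0, -0.42], [1, 0.22, 0.92, 0, 0, 0, -0.42], [1, 0.22, 0.92, 0, 0, 0, -0.42], [1, 0, 0, 0, 0, 0, 0], [1, 0, 0, 0, 0, 0, 0]]

```text
t: 5.37
ee_pos: [570.0, 39.8, 289.4]
orientation: [3.131, 0.254, -0.003]
ft_force: [-0.6, -0.7, -1.6]
width: 21.5
grasp_force: 30.0
```

servo_tool:
  plan:
    - [[1, 0.07, 0, -0.3, 0, 0, 0], [1, 0, 0, -0.3, 0, 0, 0], [1, 0, 0, -0.2, 0, 0, 0], [1, 0, 0, 0, 0, 0, 0]]

```text
t: 5.7
ee_pos: [571.6, 36.7, 255.6]
orientation: [-3.132, -0.245, 0.008]
ft_force: [0.1, 0.0, -1.4]
width: 21.3
grasp_force: 30.0
```

```bash
python3 - <<'E'
from h import *
from workcell import readout
o=readout.get_obs();print(o["ee_pos"],o["orientation"])
s=vision.get_image("scene")[:,:,::-1]
cv2.imwrite("pics/j1.png",cv2.resize(s[170:320,150:300],None,fx=4,fy=4,interpolation=cv2.INTER_CUBIC))
p=o["ee_pos"]
for z in(150.7,92.7): 
  w=w2px("scene",[p[0],p[1],p[2]-z])[0]; print(w,(w-[150,170])*4+1.5)
E
```

```text
[571.60242315  36.69767132 255.63922677] [-3.1318946  -0.24540976  0.00802109]
[225.24321129 264.79623553] [302.47284514 380.68494213]
[222.46754254 234.12899203] [291.37017017 258.01596814]
```

View pics/j1.png

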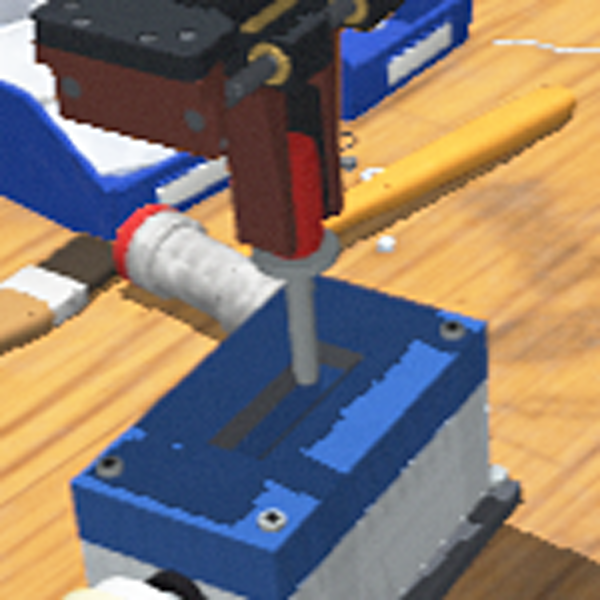

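```bash
python3 - <<'E'
from h import *
d=np.array([-.16,.987]);l=np.array([.987,.16])
for px in([306,380],[304,380],[306,378]):
  t=px2w("scene",[(px[0]-1.5)/4+150,(px[1]-1.5)/4+170],105)[0,:2]-[1.3,-2]
  r=t-[572,45.5];print(t,"along",r@d,"lat",r@l)
r=np.array([571.6,36.7])-[572,45.5];print("tcp along",r@d,"lat",r@l)
E
```

```text
[569.42064015  37.6122138 ] along -7.372547405019135 lat -3.8078739649607134
[570.05969984  38.06894423] along -7.024004019479038 lat -3.104045179235592
[570.30753676  36.62070163] along -8.493073373931058 lat -3.0911489622909656
tcp along -8.6216 lat -1.802799999999977
```

The pin tip is at crop (306,380), just over the slot and about 3 mm off its midline on the -x side. I'll correct sideways and lower it gently.

servo_tool:
  plan:
    - [[1, 0.075, 0.01, 0, 0, 0, 0], [1, 0, 0, 0, 0, 0, 0], [1, 0, 0, -0.12, 0, 0, 0], [1, 0, 0, -0.12, 0, 0, 0], [1, 0, 0, 0, 0, 0, 0]]

```text
t: 6.17
ee_pos: [575.7, 38.4, 248.2]
orientation: [-3.132, -0.248, 0.002]
ft_force: [0.4, -0.8, -1.3]
width: 21.4
grasp_force: 30.0
```

servo_tool:
  plan:
    - [[1, -0.025, 0, -0.05, 0, 0, 0], [1, 0, 0, -0.08, 0, 0, 0], [1, 0, 0, -0.08, 0, 0, 0], [1, 0, 0, -0.06, 0, 0, 0], [1, 0, 0, 0, 0, 0, 0]]

```text
t: 6.58
ee_pos: [574.9, 38.4, 237.6]
orientation: [-3.132, -0.248, 0.002]
ft_force: [0.6, 0.4, -0.6]
width: 21.6
grasp_force: 30.0
```

servo_tool:
  plan:
    - [[1, 0, 0, -0.08, 0, 0, 0], [1, 0, 0, -0.08, 0, 0, 0], [1, 0, 0, -0.08, 0, 0, 0], [1, 0, 0, -0.06, 0, 0, 0], [1, 0, 0, 0, 0, 0, 0]]

```text
t: 7.0
ee_pos: [574.9, 38.4, 225.6]
orientation: [-3.132, -0.248, 0.002]
ft_force: [0.6, 0.0, -2.0]
width: 21.2
grasp_force: 30.0
```

servo_tool:
  plan:
    - [[1, 0, 0, -0.04, 0, 0, 0], [1, 0, 0, -0.03, 0, 0, 0], [1, 0, 0, -0.03, 0, 0, 0], [1, 0, 0, 0, 0, 0, 0]]

```text
t: 7.33
ee_pos: [575.1, 38.4, 222.1]
orientation: [-3.132, -0.248, 0.0]
ft_force: [0.7, 0.3, -0.9]
width: 21.3
grasp_force: 30.0
```

servo_tool:
  plan:
    - [[1, 0, 0, -0.02, 0, 0, 0], [1, 0, 0, -0.02, 0, 0, 0], [1, 0, 0, -0.02, 0, 0, 0], [1, 0, 0, 0, 0, 0, 0]]

```text
t: 7.67
ee_pos: [575.5, 38.4, 220.6]
orientation: [3.132, 0.248, 0.001]
ft_force: [-1.1, 0.3, 5.1]
width: 21.6
grasp_force: 30.0
```

servo_tool:
  plan:
    - [[1, 0.008, -0.05, 0, 0, 0, 0], [1, 0.008, -0.05, 0, 0, 0, 0], [1, 0.008, -0.05, 0, 0, 0, 0], [1, 0, 0, 0, 0, 0, 0]]

```text
t: 8.0
ee_pos: [576.7, 32.3, 220.4]
orientation: [-3.132, -0.248, -0.002]
ft_force: [-0.9, 1.8, 5.0]
width: 21.3
grasp_force: 30.0
```

servo_tool:
  plan:
    - [[1, 0.006, -0.05, 0, 0, 0, 0], [1, 0.006, -0.05, 0, 0, 0, 0], [1, 0, 0, 0, 0, 0, 0]]

```text
t: 8.25
ee_pos: [576.5, 27.8, 219.5]
orientation: [3.131, 0.248, -0.001]
ft_force: [-0.4, 0.5, -0.6]
width: 21.4
grasp_force: 30.0
```

servo_tool:
  plan:
    - [[1, 0.006, -0.04, 0, 0, 0, 0], [1, 0, 0, 0, 0, 0, 0]]

```text
t: 8.42
ee_pos: [576.6, 26.4, 219.4]
orientation: [3.131, 0.248, -0.002]
ft_force: [0.2, 0.2, -1.0]
width: 21.4
grasp_force: 30.0
```

The vertical force vanished, so the tip is over the hole at about s = -18 to -20, which matches the dark spot. I'll push it down gently.

servo_tool:
  plan:
    - [[1, 0, 0, -0.03, 0, 0, 0], [1, 0, 0, -0.03, 0, 0, 0], [1, 0, 0, -0.03, 0, 0, 0], [1, 0, 0, 0, 0, 0, 0]]

```text
t: 8.75
ee_pos: [576.7, 26.8, 215.8]
orientation: [-3.132, -0.248, 0.001]
ft_force: [0.0, 0.4, -2.2]
width: 21.6
grasp_force: 30.0
```

servo_tool:
  plan:
    - [[1, 0, 0, -0.04, 0, 0, 0], [1, 0, 0, -0.04, 0, 0, 0], [1, 0, 0, -0.04, 0, 0, 0], [1, 0, 0, 0, 0, 0, 0]]

```text
t: 9.08
ee_pos: [576.7, 26.8, 211.1]
orientation: [-3.132, -0.248, 0.001]
ft_force: [0.0, -0.0, -1.7]
width: 21.6
grasp_force: 30.0
```

servo_tool:
  plan:
    - [[1, 0, 0, -0.06, 0, 0, 0], [1, 0, 0, -0.06, 0, 0, 0], [1, 0, 0, -0.06, 0, 0, 0], [1, 0, 0, -0.06, 0, 0, 0], [1, 0, 0, 0, 0, 0, 0]]

```text
t: 9.5
ee_pos: [576.6, 26.8, 201.3]
orientation: [-3.132, -0.248, 0.001]
ft_force: [-1.0, 0.2, -0.9]
width: 21.6
grasp_force: 30.0
```

servo_tool:
  plan:
    - [[1, 0, 0, -0.06, 0, 0, 0], [1, 0, 0, -0.06, 0, 0, 0], [1, 0, 0, -0.03, 0, 0, 0], [1, 0, 0, 0, 0, 0, 0]]

```text
t: 9.83
ee_pos: [576.7, 26.8, 195.5]
orientation: [-3.132, -0.248, 0.001]
ft_force: [-0.0, -0.3, -1.5]
width: 21.3
grasp_force: 30.0
```

servo_tool:
  plan:
    - [[1, 0, 0, -0.03, 0, 0, 0], [1, 0, 0, -0.02, 0, 0, 0], [1, 0, 0, -0.02, 0, 0, 0], [1, 0, 0, 0, 0, 0, 0]]

```text
t: 10.17
ee_pos: [576.9, 26.8, 192.9]
orientation: [-3.132, -0.248, 0.0]
ft_force: [-0.3, -0.2, -0.9]
width: 21.5
grasp_force: 30.0
```

servo_tool:
  plan:
    - [[1, 0, 0, -0.02, 0, 0, 0], [1, 0, 0, -0.02, 0, 0, 0], [1, 0, 0, 0, 0, 0, 0], [1, 0, 0, 0, 0, 0, 0]]

```text
t: 10.5
ee_pos: [577.0, 26.8, 192.6]
orientation: [3.132, 0.248, 0.001]
ft_force: [-3.1, -0.2, 9.3]
width: 21.8
grasp_force: 30.0
```

The collar is seated: 9 N at z = 192.6, where I predicted 192.7. I'll release and back off straight up.

servo_tool:
  plan:
    - [[1, 0, 0, 0.01, 0, 0, 0], [-1, 0, 0, 0, 0, 0, 0], [-1, 0, 0, 0, 0, 0, 0], [-1, 0, 0, 0, 0, 0, 0], [-1, 0, 0, 0, 0, 0, 0]]

```text
t: 10.92
ee_pos: [577.0, 26.8, 191.8]
orientation: [-3.132, -0.248, -0.0]
ft_force: [0.1, -0.5, 0.0]
width: 44.4
grasp_force: 0.0
```

servo_tool:
  plan:
    - [[-1, 0, 0, 0, 0, 0, 0], [-1, 0, 0, 0, 0, 0, 0], [-1, 0, 0, 0, 0, 0, 0], [-1, 0, 0, 0, 0, 0, 0], [-1, 0, 0, 0, 0, 0, 0]]

```text
t: 11.33
ee_pos: [576.9, 26.8, 191.8]
orientation: [-3.132, -0.248, 0.0]
ft_force: [-0.0, 0.3, 0.1]
width: 78.4
grasp_force: 0.0
```

servo_tool:
  plan:
    - [[-1, 0, 0, 0.2, 0, 0, 0], [-1, 0, 0, 0.5, 0, 0, 0], [-1, 0, 0, 0.6, 0, 0, 0], [-1, 0, 0, 0.6, 0, 0, 0], [-1, 0, 0, 0.6, 0, 0, 0]]

```text
t: 11.75
ee_pos: [576.8, 26.8, 293.4]
orientation: [-3.132, -0.248, -0.0]
ft_force: [0.8, -0.3, 0.6]
width: 87.6
grasp_force: 0.0
```

servo_tool:
  plan:
    - [[-1, 0, 0, 0.5, 0, 0, 0], [-1, 0, 0, 0.3, 0, 0, 0], [-1, 0, 0, 0, 0, 0, 0], [-1, 0, 0, 0, 0, 0, 0], [-1, 0, 0, 0, 0, 0, 0]]

```text
t: 12.17
ee_pos: [576.2, 26.8, 322.7]
orientation: [-3.132, -0.248, 0.003]
ft_force: [0.4, -0.1, -0.3]
width: 87.5
grasp_force: 0.0
```

```bash
python3 - <<'E'
from h import *
s=vision.get_image("scene")[:,:,::-1]
cv2.imwrite("pics/f1.png",cv2.resize(s[150:350,140:400],None,fx=3,fy=3,interpolation=cv2.INTER_CUBIC))
E
```

```text
(no output)
```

View pics/f1.png

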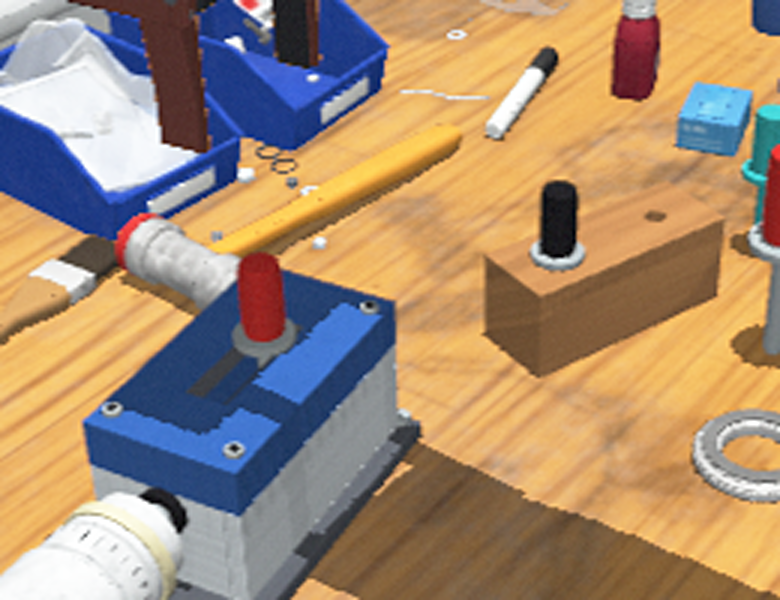

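The picture shows the pin upright with its collar flat on the cover at crop (263,340). The black pin is still in the stand at (560,225), and the gripper is clear. I'll hand the job in.

```bash
python3 -c "
from workcell import close_job
print(close_job())"
```

```text
the job is handed in; nothing more can be done
None
```

The red-knobbed pin is fully home in the hidden hole with its collar flat on the cover, released, with the black-knobbed pin still in the stand; the job was handed in at about 12 s, and the highest force reading was about 9 N.

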